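# Prop the drying case ajar on its stay

## Task

The rinsed instrument case has to be left ajar to dry. Its lid is thrown right back: flip up the stay that lies along the case's rim until it leans forward against its stop, then tip the lid forward so that it comes down and rests propped on the stay.

Things in the scene. Friction and masses are not known exactly. Their poses are not given: they have to be found in the camera images.
- case: Large open steel case, 200 (x) by 220 (y) by 60 mm high, fixed in place. Origin: centre of its underside, z up; front (-x, with bail handle) roughly towards the robot. Lid hinge line along y at x +102, z 82 mm. Stay pivot at x -45, y -108, z 70 mm, on the rim of the right-hand (-y) wall. Two instruments lie on its floor. The smaller closed steel box is not it.
- lid (a joint): Lid angle (rad): 0 closed, 1.57 upright, 1.9 thrown right back on its stop, where it starts or to which it sinks. Damped soft-close hinge: let go in front of upright the lid sinks forward by itself in two or three seconds; behind upright it goes back. Resting on the raised stay it reads about 0.46.
- lid_edge (a point): Middle of the lid's free edge, 210 mm from the hinge line. The lid is a 4 mm steel plate, 238 mm wide, with a 18 mm turned-down skirt round its rim, 0.25 kg. Axes are the lid's: x from the free edge to the hinge, y along the edge, z out of the outer face (away from the robot when thrown back).
- stay (a joint): Stay angle (rad): 0 lying back along the rim, 1.57 upright, 1.85 at its stop, leaning forward. Swings freely about the case's y axis; gravity keeps it lying and, once past upright, at its stop.
- stay_ball (a point): Centre of the hard rubber ball, 18 mm across, at the free end of the stay, 90 mm from its pivot: the place to grip it. The stay is a dark steel bar 8 by 8 mm. Lying, it lies just above the 4 mm wall, so one finger can go down on each side of ball and wall, one inside the open case; the ball can turn between the fingers. Axes: x from pivot to ball, y along the pivot line.

How it is judged:
By the outcome, as a careful person would: the job done as asked, in the order asked, and still so for the second after the job is handed in, with the robot touching nothing.
It also fails if it takes over 56 s, if anything falls off the work surface, if the arm or the gripper's body presses on something with over 40 N, if the wrist force passes 120 N, or if a joint passes its speed limit or range.

## Robot

A 6-joint arm with a two-finger parallel gripper is mounted at the origin on a cart in front of the work surface, level with it; the furniture and walls round the work are solid. World frame = base frame: x ahead of the robot, y to its left, z up, the work surface at z = 0. Lengths are in m, angles in degrees, forces in N, time in s.
With the tool pointing down it reaches from about 0.35 to 0.875 m from the base axis. Payload 4.2 kg.
Tool frame: the origin (TCP) lies midway between the tips of the shut fingers; the grasp point (between the pads) lies 19 mm behind it; z points along the fingers, y is the line along which they close (so a half turn about z gives the same grasp; the last joint's range is limited). The gripper opens to 87 mm and grips with 3 to 60 N. Pads are 19 mm wide; open, the fingers measure 117 mm over their backs; the gripper's body (75 mm by 190 mm) begins 51 mm behind the grasp point.
Start: joints at [90.848, 22.042, 0.453, 0, -68.411, -14.817], TCP at [0.151, 0.607, 0.223] pointing down, gripper open.
Joint ranges: [-179.83, 179.83], [-69.29, 118.12], [-61.27, 80.66], [-181.25, 117.63], [-171.15, -9.14], [-177.46, 177.46]. Speed limits (degrees/s): [159.86, 159.86, 180, 180, 180, 180].

## Interface

Orientations are given as [roll, pitch, yaw] about the fixed x, y, z axes, in that order (R = Rz(yaw) Ry(pitch) Rx(roll)).
In Python, from workcell import env gives the robot as it stands. The module is installed in compiled form; this text tells all that it offers. Calls block until the motion is done:
- env.goto(position, orientation): joint-space move of the TCP to a pose.
- env.move_straight(position, rotation=None, rate=0.15, force_limit=None): straight line of the TCP; rotation=None keeps the orientation; rate is the mean speed in m/s. With force_limit (N) it stops when the force on the tool has changed by that much, and returns True; else False.
- env.set_joints(angles): joint-space move.
- env.gripper_to(opening, grasp_force=None): opening from 0.0 (shut) to 1.0 (fully open); grasp_force is the grip in N (None keeps the last); returns when the fingers have stopped.
- env.dwell(seconds).
- env.inverse_kinematics(position, orientation): joint angles nearest the present ones, or None.
- env.read_state(): the state.
- env.grab_frame(name): name is "side" or "top"; returns a dict with "image" (420x560x3 uint8, blue, green, red), "fx", "fy", "cx", "cy" (pixels), "position" and "orientation" of the camera in the world. Camera axes: x right, y up, looking along -z (the intrinsics and any distortion apply to the point x, -y, -z); pixel columns grow to the right and rows downward; lengths in m; the calibration is good to about 2 mm. A picture is of the moment at which its call begins. There is no depth.
A pose or a line that the arm cannot do raises env.Unreachable and nothing moves.
- env.close_job(): hands the job in; it is judged then, once.
Trained networks look in a picture, given as the dict that the camera call returned (one of the last four; its "shot" number tells which), for a name from the list of things; names that differ only in an ending like _2 or _b are one class to them, and where a whole thing is asked for, a point or a joint stands for the part that bears it (a point fixed in the world has none). Each returns a list of dicts, best first, with "score" (0 to 1); they miss things now and then, are a little off and sometimes report something else, mostly with a low value. They report only what shows in the picture. A call takes as long as a camera call.
- env.search_frame(picture, thing): "xyz" ([x, y, z] in m, in world coordinates, good to about 4 mm: the middle of the surface that is visible of it).
- env.trace(picture, thing): "mask" (420x560 bool, what is visible of it).
The state is a dict: "clock": time; "joint_positions": joint angles; "qvel": joint speeds; "joint_torque": joint torques, N m; "position": TCP position; "tool_rot": TCP orientation; "force": force on the tool from outside, world axes, zero at the start; "wrist_torque": the same for the moment, N m; "opening": opening from 0.0 (shut) to 1.0 (fully open); "finger_force": force on a finger pad.
Only numpy, scipy, OpenCV 4.12 (cv2) and the standard library are available. Lean on these libraries where they do the work, as an engineer would, in place of code of your own. Each camera call takes 0.05 s, during which the arm holds its last target. There are 200 camera calls.

## Working session

There is one attempt and no reset: what is moved stays moved. The work goes in short steps, each a Python script; the robot and the scene stay as the last script left them, time stands still between calls to the robot, and variables do not carry over. Pictures are saved under pics/ and viewed, at most 10 in all, crops included, and the job is handed in when it is done.

```bash
mkdir -p pics; cat > s1.py <<'E'
from workcell import env
import cv2, numpy as np
for n in ("side","top"):
    p=env.grab_frame(n); cv2.imwrite(f"pics/a_{n}.png",p["image"])
    print(n,p["fx"],p["fy"],p["cx"],p["cy"],p["position"],p["orientation"],[k for k in p if k!="image"])
    for t in ("case","lid_edge","lid","stay_ball","stay"):
        for r in env.search_frame(p,t)[:2]: print(t,np.round(r["xyz"],4),round(r["score"],2))
print(env.read_state()["clock"])
E
python3 s1.py
```

```text
side 457.66885324186217 457.66885324186217 278.175290412862 205.8092923814434 [ 0.34751471 -0.69731044  0.53003502] [ 57.9698233   -0.76403598 -11.94023217] ['fx', 'fy', 'cx', 'cy', 'position', 'orientation', 'shot']
case [0.5585 0.0749 0.0537] 0.67
case [ 0.4788 -0.0208  0.0707] 0.62
lid_edge [0.6251 0.052  0.195 ] 0.67
lid [0.6255 0.0524 0.1983] 0.86
stay_ball [ 0.4772 -0.0221  0.07  ] 0.82
stay [ 0.4787 -0.0258  0.0725] 0.78
top 426.98920078096967 426.98920078096967 276.55597584263785 211.97622656894774 [0.4348821  0.00183176 0.94613536] [  4.29077102  -0.1946109  -88.89046949] ['fx', 'fy', 'cx', 'cy', 'position', 'orientation', 'shot']
case [0.5822 0.076  0.0576] 0.94
lid_edge [0.6344 0.0664 0.2024] 0.78
lid_edge [0.5838 0.0804 0.0592] 0.43
lid [0.6354 0.0641 0.1983] 0.85
stay_ball [ 0.4811 -0.0144  0.0732] 0.55
stay [ 0.4838 -0.025   0.0776] 0.58
0.6
```

View pics/a_side.png

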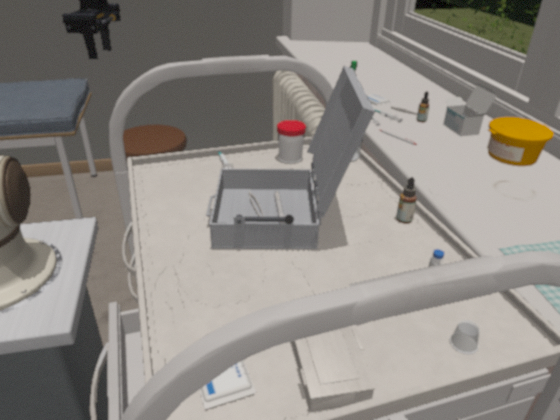

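View pics/a_top.png

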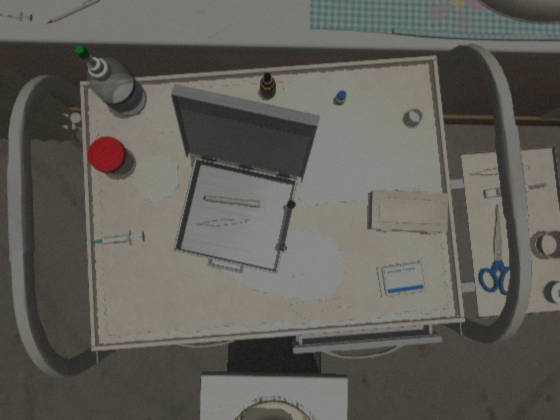

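The side view shows stay knobs at about (239,219) and (289,219), with the lid thrown back. In the top view the ball is at about (291,204), the pivot at (281,247) and the handle at (227,265). I'll zoom in to get the pose more exactly.

```bash
cat > s2.py <<'E'
import cv2, numpy as np
a=cv2.imread("pics/a_side.png")[150:270,190:350]; b=cv2.imread("pics/a_top.png")[150:285,165:325]
z=lambda i:cv2.convertScaleAbs(cv2.resize(i,None,fx=2.5,fy=2.5,interpolation=cv2.INTER_CUBIC),alpha=1.3)
a,b=z(a),z(b); h=max(len(a),len(b))
pad=lambda i:cv2.copyMakeBorder(i,0,h-len(i),0,0,cv2.BORDER_CONSTANT)
cv2.imwrite("pics/zoom.png",np.hstack([pad(a),pad(b)]))
E
python3 s2.py
```

```text
(no output)
```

View pics/zoom.png

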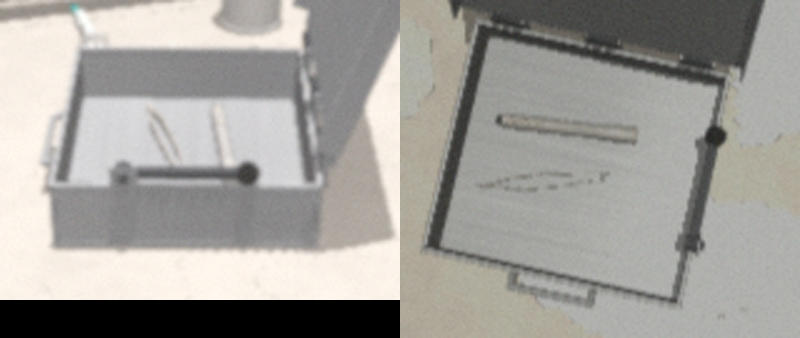

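Zoom shows ball and pivot at side (289.2,219.2)/(239.2,219.2), top (291.4,204.4)/(281,247.6), with clear rim corners. I'll fit the case pose to these.

```bash
cat > fit.py <<'E'
import numpy as np
from scipy.optimize import least_squares
from scipy.spatial.transform import Rotation as R
C={"side":(457.669,278.175,205.809,[0.34751471,-0.69731044,0.53003502],[57.9698233,-0.76403598,-11.94023217]),
"top":(426.989,276.556,211.976,[0.4348821,0.00183176,0.94613536],[4.29077102,-0.1946109,-88.89046949])}
def proj(c,P):
    f,cx,cy,p,o=C[c]; q=R.from_euler("xyz",o,degrees=True).inv().apply(np.array(P)-p)
    return np.array([cx+f*q[0]/-q[2],cy-f*q[1]/-q[2]])
def W(s,P): return R.from_euler("z",s[2]).apply(P)+[s[0],s[1],0]
O=[("side",(45,-108,70),(289.2,219.2)),("side",(-45,-108,70),(239.2,219.2)),("top",(45,-108,70),(291.4,204.4)),
("top",(-45,-108,70),(281,247.6)),("top",(-100,110,60),(175,248.8)),("top",(-100,-110,60),(276.6,270.8)),("top",(100,-110,60),(295.4,182)),
("top",(100,110,60),(196.2,161.2)),("side",(100,-110,60),(318.8,223.6)),("side",(-100,-110,60),(210,224.8))]
res=lambda s:np.concatenate([proj(c,W(s,np.array(P)/1e3))-u for c,P,u in O])
if __name__=="__main__":
    r=least_squares(res,[.5,.07,-.2]); print(r.x,np.degrees(r.x[2]));print(np.round(r.fun.reshape(-1,2),1))
    for P in [(45,-108,70),(-45,-108,70),(102,0,82)]: print(W(r.x,np.array(P)/1e3))
E
python3 fit.py
```

```text
[ 0.49272095  0.08557064 -0.19383195] -11.105752913275053
[[ 0.3  0.4]
 [ 0.5  0.3]
 [-0.5  0.4]
 [ 0.7  0. ]
 [-2.2  2.5]
 [ 0.3  3.2]
 [ 1.7 -2.1]
 [-1.5 -3.4]
 [ 0.8  1.3]
 [-0.6 -0.2]]
[ 0.51607524 -0.0290748   0.07      ]
[ 0.42776064 -0.01173896  0.07      ]
[0.59281083 0.06592335 0.082     ]
```

```bash
cat > s3.py <<'E'
from fit import *
def ray(c,u,ax,val):
    f,cx,cy,p,o=C[c]; d=R.from_euler("xyz",o,degrees=True).apply([(u[0]-cx)/f,-(u[1]-cy)/f,-1]); p=np.array(p)
    return np.round(p+d*(val-p[ax])/d[ax],3)
for z in (.1,.2,.3): print("hoop top z",z,[ray("top",u,2,z).tolist() for u in [(20,200),(45,90),(45,370),(90,390),(510,200)]])
for y in (.4,.5,.6): print("hoop y",y,[ray("side",u,1,y).tolist() for u in [(240,60),(130,95),(118,200)]])
from workcell import env
r=env.inverse_kinematics
print(env.read_state()["tool_rot"])
for P,y in [((.151,.607,.42),None),((.3,.25,.42),-11),((.516,-.029,.2),-11),((.516,-.029,.2),169),((.66,.053,.4),79),((.66,.053,.4),-101),((.66,.053,.26),79),((.66,.053,.26),-101)]:
    o=env.read_state()["tool_rot"] if y is None else [180,0,y]
    q=r(P,o); print(P,y,None if q is None else np.round(q,0))
E
python3 s3.py
```

```text
hoop top z 0.1 [[0.512, 0.51, 0.1], [0.737, 0.474, 0.1], [0.184, 0.441, 0.1], [0.148, 0.352, 0.1], [0.532, -0.465, 0.1]]
hoop top z 0.2 [[0.503, 0.45, 0.2], [0.701, 0.418, 0.2], [0.214, 0.389, 0.2], [0.182, 0.311, 0.2], [0.52, -0.41, 0.2]]
hoop top z 0.3 [[0.494, 0.39, 0.3], [0.666, 0.363, 0.3], [0.243, 0.337, 0.3], [0.216, 0.27, 0.3], [0.509, -0.355, 0.3]]
hoop y 0.4 [[0.491, 0.4, 0.246], [0.229, 0.4, 0.176], [0.155, 0.4, -0.104]]
hoop y 0.5 [[0.504, 0.5, 0.221], [0.218, 0.5, 0.144], [0.138, 0.5, -0.162]]
hoop y 0.6 [[0.517, 0.6, 0.195], [0.207, 0.6, 0.112], [0.12, 0.6, -0.22]]
[ 1.79999998e+02 -2.03979998e-04 -1.39682041e+01]
(0.151, 0.607, 0.42) None [ 91.  19.  23.   0. -94. -15.]
(0.3, 0.25, 0.42) -11 [ 64.  -7.  -6.   0. -91.  15.]
(0.516, -0.029, 0.2) -11 [ 15.  13. -17.   0. -61.  64.]
(0.516, -0.029, 0.2) 169 [  15.   13.  -17.   -0.  -61. -116.]
(0.66, 0.053, 0.4) 79 [ 19.  23.  27.   0. -94. 150.]
(0.66, 0.053, 0.4) -101 [ 19.  23.  27.   0. -94. -30.]
(0.66, 0.053, 0.26) 79 [ 19.  25.  10.   0. -75. 150.]
(0.66, 0.053, 0.26) -101 [ 19.  25.  10.   0. -75. -30.]
```

```bash
cat > s4.py <<'E'
from workcell import env
import cv2, numpy as np
from fit import W
s=[0.4927,0.0856,-0.1938]; o=[180,0,-11.1]
st=env.read_state(); env.move_straight([.151,.607,.42],rate=.25)
env.goto([.3,.25,.42],o)
b=W(s,[.045,-.108,.070]); tcp=lambda p:np.array(p)-[0,0,.019]
env.goto(b+[0,0,.12],o)
print("hit",env.move_straight(tcp(b),rate=.1,force_limit=8))
env.gripper_to(0.0,grasp_force=12)
st=env.read_state(); print(st["clock"],st["position"],st["opening"],st["finger_force"],st["force"])
p=env.grab_frame("side"); cv2.imwrite("pics/b.png",cv2.resize(p["image"][90:270,170:410],None,fx=2.5,fy=2.5))
E
python3 s4.py
```

```text
hit False
7.2083 [ 0.51644136 -0.02787424  0.05099403] 0.19726139219819114 11.988803604617715 [-0.0131185   4.72014492 -0.40859362]
```

View pics/b.png

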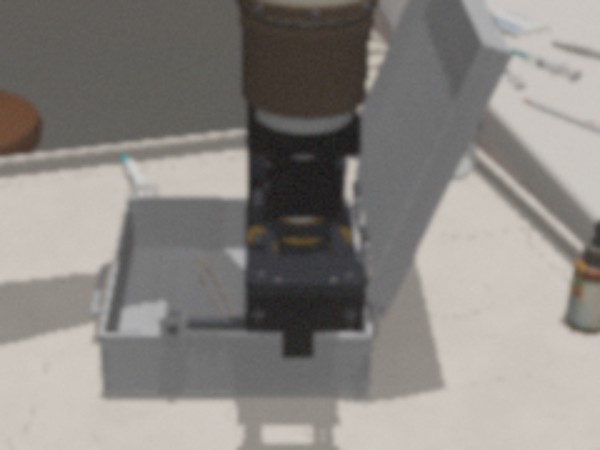

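Ball is gripped: the opening of 0.197 is about 17 mm, and the bar runs to the pivot at crop (175,322). Next I swing it along the arc.

```bash
cat > s5.py <<'E'
from workcell import env
import cv2, numpy as np
from fit import W
s=[0.4927,0.0856,-0.1938]
f=[]
for a in np.linspace(0,1.8,10)[1:]:
    p=W(s,[-.045+.09*np.cos(a),-.1065,.070+.09*np.sin(a)])-[0,0,.019]
    h=env.move_straight(p,rate=.08,force_limit=25); st=env.read_state(); f.append(np.round(st["force"],1).tolist())
    if h: print("stop",a); break
print(f,st["clock"],st["opening"],st["position"])
p=env.grab_frame("side"); cv2.imwrite("pics/c.png",cv2.resize(p["image"][90:270,170:410],None,fx=2.5,fy=2.5))
E
python3 s5.py
```

```text
[[1.1, 0.1, -0.7], [0.1, 0.7, -1.2], [1.2, 0.6, -0.9], [-1.1, 1.6, -0.6], [0.1, 2.1, 0.2], [0.1, 2.3, -0.0], [1.0, 2.1, -1.4], [1.5, 3.9, -0.4], [1.6, 4.6, 0.4]] 10.6333 0.19629128417733827 [ 0.40748903 -0.00597976  0.13870058]
```

View pics/c.png

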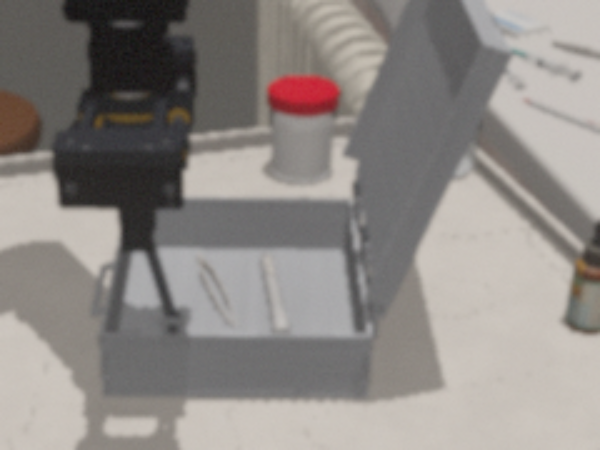

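Image: stay leans forward in the gripper (crop 140,245 to 175,320). Next: release, check it stays, then straddle the lid edge.

```bash
cat > s6.py <<'E'
from workcell import env
import cv2, numpy as np
from fit import W
s=[0.4927,0.0856,-0.1938]
env.gripper_to(1.0); c=np.array(env.read_state()["position"])
env.move_straight(c+[0,0,.06],rate=.1); env.move_straight([c[0],c[1],.42],rate=.25)
a=1.9; e=W(s,[.102-.21*np.cos(a),0,.082+.21*np.sin(a)]); print("edge",e)
o=[180,0,-101.1]
env.goto([e[0],e[1],.42],o)
print("hit",env.move_straight([e[0],e[1],e[2]-.025],rate=.12,force_limit=8))
st=env.read_state(); print(st["clock"],st["position"],st["force"])
p=env.grab_frame("side"); cv2.imwrite("pics/d.png",cv2.resize(p["image"][50:270,150:410],None,fx=2.5,fy=2.5))
E
python3 s6.py
```

```text
edge [0.65941037 0.05288088 0.28072302]
hit False
16.6417 [0.65984011 0.05295109 0.25668009] [0.29135126 0.44022083 0.53061615]
```

View pics/d.png

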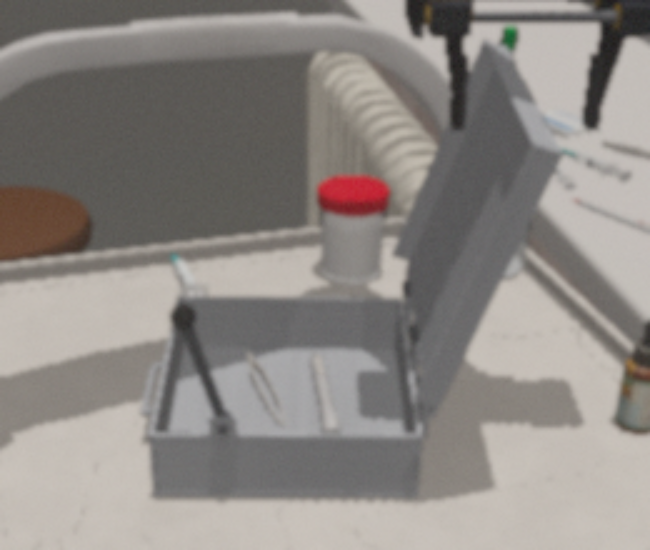

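The stay stands at its stop (ball at (183,315)) and the fingers straddle the lid's edge. Next I bring the lid forward.

```bash
cat > s7.py <<'E'
from workcell import env
import cv2, numpy as np
from fit import W
s=[0.4927,0.0856,-0.1938]
env.move_straight(W(s,[.158,0,.256]),rate=.1,force_limit=10); env.gripper_to(.65)
f=[]
for a in np.linspace(1.9,1.28,7):
    h=env.move_straight(W(s,[.102-.19*np.cos(a)-.028,0,.082+.19*np.sin(a)]),rate=.12,force_limit=25)
    st=env.read_state(); f.append(np.round(st["force"],1).tolist())
    if h: print("stop",a); break
print(f,st["clock"],st["position"])
p=env.grab_frame("side")
if not h:
    env.move_straight(np.array(st["position"])+[0,0,.12],rate=.3)
    print(env.read_state()["clock"]); env.dwell(.5); p=env.grab_frame("side")
cv2.imwrite("pics/e.png",cv2.resize(p["image"][50:270,150:410],None,fx=2.5,fy=2.5))
E
python3 s7.py
```

```text
[[0.9, -0.2, 0.1], [1.1, 0.8, 0.8], [-0.1, -0.1, 0.1], [-0.6, 0.0, 1.4], [-1.0, -0.2, 0.1], [-0.6, -0.5, 0.3], [-0.5, 0.6, -0.0]] 20.0167 [0.51213098 0.08179492 0.26415353]
20.6167
```

View pics/e.png

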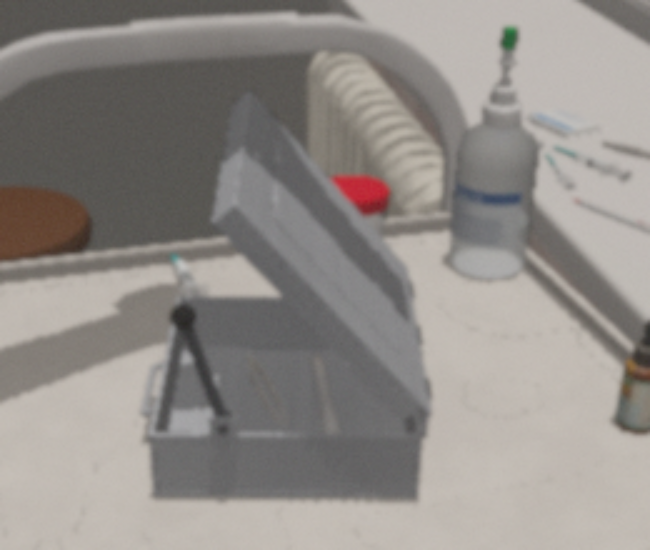

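The lid is sinking forward by itself, with its edge at (230,190) and the stay still at its stop. I'll wait, then check.

```bash
cat > s8.py <<'E'
from workcell import env
import cv2, numpy as np
env.dwell(3); a=env.grab_frame("side"); env.dwell(.7); p=env.grab_frame("side")
print(env.read_state()["clock"],np.abs(a["image"].astype(int)-p["image"]).mean(), env.read_state()["position"])
cv2.imwrite("pics/f.png",cv2.resize(p["image"][50:270,150:410],None,fx=2.5,fy=2.5))
E
python3 s8.py
```

```text
24.9667 1.5397222222222222 [0.51214268 0.08176455 0.38416028]
```

View pics/f.png

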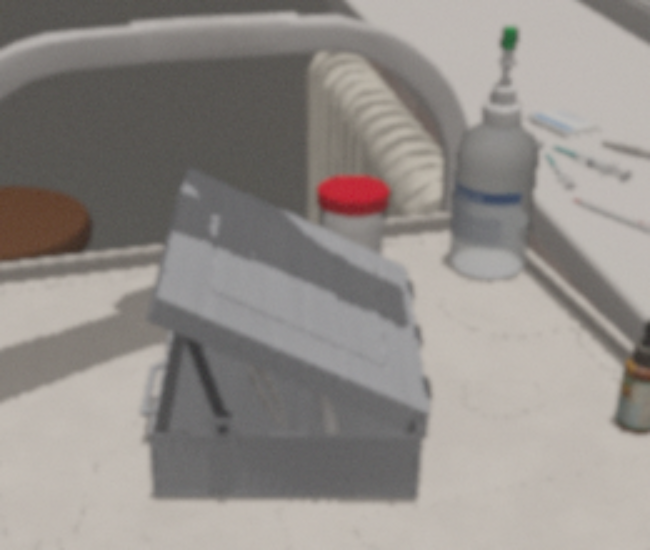

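The lid rests on the raised stay at about 26° (near edge at (155,305)) and isn't moving. The gripper is well above it.

```bash
python3 -c "
from workcell import env
print(env.close_job())"
```

```text
the job is handed in; nothing more can be done
None
```

The stay was flipped up to its stop, the lid came down and was resting propped on it with the robot clear, and I handed the job in at about 25 s; the judged result was not shown.

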